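Hang the dipper ladle on the rail and ease its weight off

TASK

Hang the dipper ladle by its hook on the rail of the stand, slid along until it is up against the dark stop collar. The cup is off-centre, so ease its weight onto the rail gently and let it come to its natural hanging tilt before you let go: it must not drop, swing or bang, and the things standing about stay where they are.

Things in the scene. Friction and masses are not known exactly. Their poses are not given: they have to be found in the camera images.
- dipper: Loose steel dipper ladle, 0.2-0.33 kg, upright at start. Origin: centre of the cup's underside; z up, x to its handle side. Open cup, outer radius 32, height 42. A strap, 4x16, rises at x = 32 to 36 to a hook bent away from the cup. Centre of mass (4, 0, 22): on the rail it settles with its z axis leaning about 0.3 rad (+-0.1, by friction) towards its own -x, cup swung in under the rail.
- dipper_seat (a point): Where the rail's axis lies when the hook is fully seated: (47, 0, 154) in the dipper's frame, same axes. The hook is half-round, inner radius 11 about (x 47, z 148), 16 wide; mouth 22 wide from x = 36 to 58; its lip (4 thick, x = 58 to 62) reaches down to z = 136; top of the bend z = 163.
- dipper_tab (a point): Grip point: (47, 0, 190) in the dipper's frame, 36 above the seat point, same axes. Middle of the black grip tab on top of the hook, 10 along x, 16 along y, from z = 163 to 215: hold it across y, fingertips above z = 165.
- stand: Fixed stand. Origin: underside centre of its board (120 along x, 250 along y, 14 thick); z up, y along the rail. Tubes at y = -105 and +105 (top z = 172) carry a level steel rail, radius 5, at x = 0, clamped with its axis anywhere from z = 205 to 235: not measured, find it by feel or sight. Hard steel: a few newtons will do, 20 is too much.
- collar_foot (a point): Point on the stand's board (0, 60, 14 in the stand's frame) straight under the near face of the dark stop collar, which sits round the rail from y = 60 to 70, radius 10. The hook hangs on the free stretch y = -95 to 60 and touches the collar when its middle is at y = 52. Axes as the stand's.
- cutter: Loose star-shaped metal cookie cutter, 70x67x25, bystander; origin at the centre of its underside.
- ramekin: Loose white ramekin, 69 wide, 42 high, bystander; origin at the centre of its underside.
- kitchen_timer: Loose round kitchen timer, dark green top, 69 wide, 60 high, bystander; origin at the centre of its underside.
There are look-alikes about, which are no part of the job. Several things have the shape of the dipper; the one meant has the colours described above.

How it is judged (in metres and radians):
On the way:
1. the hook bears on the rail while the dipper is still held (x of dipper_seat in the frame of stand between -0.012 and 0.012 m and z of dipper_seat in the frame of stand between 0.19 and 0.25 m and contact force between dipper and stand above 0.5 N and contact force between the fingers and dipper above 1 N), for 0.3 s.
At the end, for the whole second after the job is handed in: The dipper hangs freely by its hook on the rail, its hook within 6 mm of touching the collar, tilted 0.12 to 0.5 rad as its weight wants, clear of the board, released and at rest (x of dipper_seat in the frame of stand between -0.012 and 0.012 m and z of dipper_seat in the frame of stand between 0.19 and 0.25 m and y of dipper_seat in the frame of stand between 0.046 and 0.056 m and contact force between dipper and stand above 0.5 N and contact force between the fingers and dipper below 0.05 N and height (world z) of dipper above 0.03 m and angle between dipper's own z axis and vertical between 0.12 and 0.5 rad and linear speed of dipper below 0.03 m/s and angular speed of dipper below 0.3 rad/s).
It fails at once if the dipper presses or strikes the stand with more than 20 N (contact force between dipper and stand above 20 N).
It fails at once if the dipper swings on the rail faster than 1.5 rad/s (x of dipper_seat in the frame of stand between -0.012 and 0.012 m and z of dipper_seat in the frame of stand between 0.19 and 0.25 m and angular speed of dipper above 1.5 rad/s).
It fails at once if a bystander is moved by more than 15 mm (distance of any of cutter, ramekin, kitchen_timer from where it was at the start of the episode above 0.015 m).
It also fails if it takes over 72 s, if anything falls off the work surface, if the arm or the gripper's body presses on something with over 40 N, if the wrist force passes 120 N, or if a joint passes its speed limit or range.

ROBOT

A 6-joint arm with a two-finger parallel gripper is mounted at the origin on a cart in front of the work surface, level with it; the furniture and walls round the work are solid. World frame = base frame: x ahead of the robot, y to its left, z up, the work surface at z = 0. Lengths are in mm, angles in degrees, forces in N, time in s.
With the tool pointing down it reaches from about 250 to 725 mm from the base axis. Payload 9.7 kg.
Tool frame: the origin (TCP) lies midway between the tips of the shut fingers; the grasp point (between the pads) lies 19 mm behind it; z points along the fingers, y is the line along which they close (so a half turn about z gives the same grasp; the last joint's range is limited). The gripper opens to 85 mm and grips with 20 to 120 N. Pads are 22 mm wide; open, the fingers measure 114 mm over their backs; the gripper's body (76 mm by 85 mm) begins 54 mm behind the grasp point. The pads swing forward as they close: fully open they stand 13 mm farther back than shut.
Start: joints at [73.281, 4.979, 10.078, 95.1, 0, 90], TCP at [158.219, 526.748, 231.284] pointing down, gripper open.
Joint ranges: [-179.16, 179.16], [-48.56, 103.87], [-65.8, 70.77], [-126.05, 130.52], [-82.76, 87.17], [-180, 180]. Speed limits (degrees/s): [127.2, 127.2, 147.25, 180, 180, 180].

INTERFACE

Orientations are given as a 3x3 rotation matrix whose columns are the frame's x, y, z axes.
In Python, from rig import ctrl, optics, close_job gives the robot as it stands.
- The arm moves only by the shell command python3 -m crank 'ROWS' [FORCE]. ROWS is a JSON object whose one key "increments" holds a list of rows, each a list of 3 entries, a list of its own where there are three numbers: the opening, from -1 (shut) to 1 (fully open), then the shift along the tool's x, y, z in m, then the turn, a rotation vector about the tool's x, y, z in degrees. In form: {"increments": [[jaw, [x, y, z], [wx, wy, wz]], ...]}. A call has 1 to 10 rows; each row is the pose to reach, as a shift and turn from the pose commanded when the call began, along the tool's axes at that moment; what a row does not reach only later rows make up. A row lasts 1/8 s, in which the tool goes at most 62.5 mm and 10.7 degrees, less where a joint would pass 70% of its speed; a pose out of reach is approached as far as the arm can. A call with a gripper value outside its range is refused whole. The fingers move at their own pace and stop on an object; FORCE is the grip in N (left out, the last holds). Time passes only in rows, so rows that repeat a pose let the fingers close. It gives the time, the measured TCP pose, the force, the opening and the grip force at its end, in the units of the state.
- ctrl.get_state(): the state, without advancing time (a new reading comes with each control period).
- optics.capture(name): name is "side" or "top"; returns (picture, depth): 384x512x3 uint8, red, green, blue; 384x512 float32, mm along the optical axis (not along the pixel's ray), 0 where there is no reading.
- optics.get_calibration(name): a dict with "vertical_fov" (degrees; the focal length in pixels is half the picture's height over the tangent of half this angle, whatever the lens; pixels are square), "cx", "cy" (the principal point, pixels), "dist_coeffs" ([k1, k2, p1, p2, k3] as OpenCV has them; the pictures are not rectified), "eye" and "rotation" of the camera in the world. Camera axes: x right, y down, z forward; pixel columns grow to the right and rows downward; lengths in mm; the calibration is good to about 2 mm. A picture is of the moment at which its call begins. get_calibration takes no time and is no camera call.
- close_job(): hands the job in; it is judged then, once.
The state is a dict: "time_s": time; "joint_pos": joint angles; "qvel": joint speeds; "effort": joint torques, N m; "position": TCP position; "orientation": TCP orientation; "ft_force": force on the tool from outside, world axes, zero at the start; "moment": the same for the moment, N m; "finger_gap": finger opening in mm; "gripper_force": force on a finger pad.
Only numpy, scipy, OpenCV 4.12 (cv2) and the standard library are available. Lean on these libraries where they do the work, as an engineer would, in place of code of your own. Each camera call takes 0.05 s, during which the arm holds its last target. There are 200 camera calls.

## Working session

There is one attempt and no reset: what is moved stays moved. The work goes in short steps, Python scripts to look and compute and a shell command to move; the robot and the scene stay as the last step left them, time stands still between calls to the robot, and variables do not carry over. Pictures are saved under pics/ and viewed, at most 10 in all, crops included, and the job is handed in when it is done.

```bash
ls; mkdir -p pics; cat > h.py <<'E'
import numpy as np, cv2
from rig import ctrl, optics
def cal(n):
    c=optics.get_calibration(n); f=192/np.tan(np.radians(c["vertical_fov"]/2))
    return np.array([[f,0,c["cx"]],[0,f,c["cy"]],[0,0,1]]),np.array(c["dist_coeffs"],float),np.array(c["eye"],float),np.array(c["rotation"],float)
def ray(n,uv):
    K,D,e,R=cal(n); p=cv2.undistortPoints(np.array(uv,float).reshape(-1,1,2),K,D).reshape(-1,2)
    return e,np.c_[p,np.ones(len(p))]@R.T
def onz(n,uv,z):
    e,d=ray(n,uv); return e+d*((z-e[2])/d[:,2])[:,None]
def cloud(n,dep):
    v,u=np.mgrid[:384,:512]; e,d=ray(n,np.c_[u.ravel(),v.ravel()])
    return (e+d*dep.reshape(-1,1)).reshape(384,512,3)
E
python3 - <<'E'
from h import *
s=ctrl.get_state(); print(s)
for n in("side","top"):
    p,d=optics.capture(n); cv2.imwrite(f"pics/{n}0.png",p[:,:,::-1]); np.savez(f"{n}0.npz",p=p,d=d); print(n,optics.get_calibration(n),(d>0).mean())
a=[cv2.imread(f"pics/{n}0.png") for n in("side","top")]
for n,i in zip(("side","top"),a): cv2.imwrite(f"pics/{n}0b.png",cv2.resize(i,(800,600),interpolation=cv2.INTER_CUBIC))
E
```

```text
pics
{'time_s': 0.0, 'joint_pos': array([7.32802083e+01, 5.01242558e+00, 1.00340958e+01, 9.50992841e+01,
       1.02631524e-04, 8.99998651e+01]), 'qvel': array([-0.010486  , -0.04846839, -0.02828281,  0.01310401, -0.04685494,
        0.08486238]), 'effort': array([ 1.22090583e-03, -5.20387459e+01,  4.64803362e+01,  1.64762407e-02,
        1.58083376e-04,  6.51246694e-06]), 'position': array([158.16419466, 526.52962384, 230.56714103]), 'orientation': array([[-9.57723852e-01,  2.87688844e-01, -3.91427193e-04],
       [ 2.87689110e-01,  9.57722974e-01, -1.29683294e-03],
       [ 1.79444581e-06, -1.35461718e-03, -9.99999083e-01]]), 'ft_force': array([0.56232376, 0.13465858, 0.21935257]), 'moment': array([-0.01696537,  0.02118683,  0.05685981]), 'gripper_force': 0.0, 'finger_gap': 85.71179482605962}
side {'vertical_fov': 55.60664623848477, 'cx': 253.73565381057193, 'cy': 197.11785795495547, 'dist_coeffs': array([-0.10760423,  0.        ,  0.        ,  0.        ,  0.        ]), 'eye': array([ 178.76810644, -857.45324034,  556.01799448]), 'rotation': array([[ 0.92022551, -0.15346231,  0.36004769],
       [-0.39056849, -0.419582  ,  0.81939441],
       [ 0.02532337, -0.89465092, -0.4460476 ]])} 0.9889678955078125
top {'vertical_fov': 50.54695855326328, 'cx': 258.9169556497607, 'cy': 187.90458386721076, 'dist_coeffs': array([-0.10769315,  0.        ,  0.        ,  0.        ,  0.        ]), 'eye': array([ 357.40227914,  -83.21061944, 1131.45484871]), 'rotation': array([[ 0.00626059, -0.98425932,  0.17661938],
       [-0.99993487, -0.00447643,  0.01049836],
       [-0.00954249, -0.1766736 , -0.98422324]])} 0.9961751302083334
```

View pics/side0b.png

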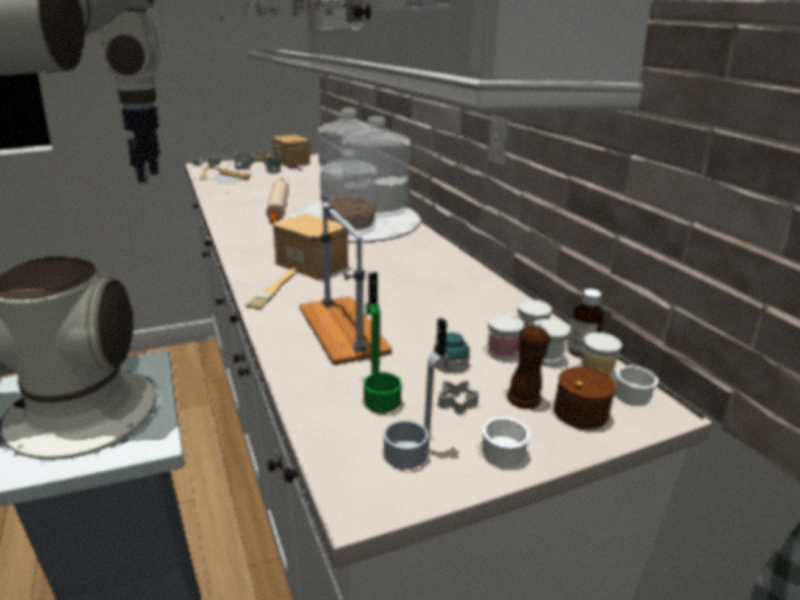

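View pics/top0b.png

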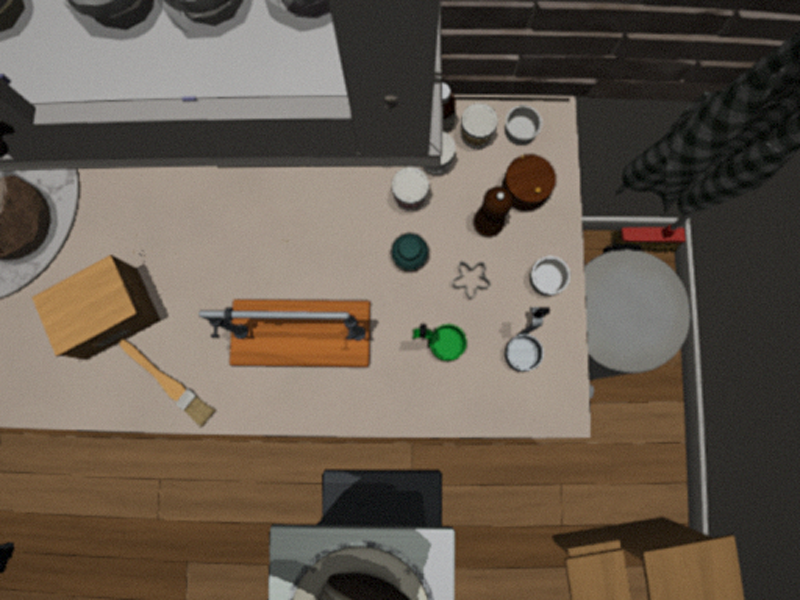

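The side view shows the steel dipper's cup at about (405,440) and its black tab at (441,335). The green one at (380,390) is a look-alike. In the top view the cup is at (523,352) and the tab at (540,313), with the stand at (300,330). Next I'll zoom in and measure.

```bash
python3 - <<'E'
from h import *
ims={}
for n in("side","top"):
    z=np.load(n+"0.npz"); ims[n]=(z["p"],z["d"],cloud(n,z["d"]))
p=ims["side"][0]; q=ims["top"][0]
A=cv2.resize(p[120:310,180:300,::-1],None,fx=3.1,fy=3.1,interpolation=cv2.INTER_CUBIC)
B=cv2.resize(q[180:245,120:370,::-1],None,fx=3.2,fy=3.2,interpolation=cv2.INTER_CUBIC)
cv2.imwrite("pics/cs.png",A); cv2.imwrite("pics/ct.png",B)
# board
for n in ims:
    p,d,c=ims[n]; hsv=cv2.cvtColor(p,cv2.COLOR_RGB2HSV)
    m=(hsv[...,0]<16)&(hsv[...,1]>170)&(c[...,2]>5)&(c[...,2]<25)&(np.abs(c[...,1]-100)<200)&(c[...,0]>250)&(c[...,0]<600)
    cs,_=cv2.findContours(m.astype(np.uint8),cv2.RETR_EXTERNAL,cv2.CHAIN_APPROX_NONE); k=max(cs,key=cv2.contourArea)
    w=onz(n,k.reshape(-1,2),14)[:,:2].astype(np.float32); print(n,"board",cv2.minAreaRect(w),"z",np.median(c[m][:,2]))
    # rail: points z 190..250 near
    X=c.reshape(-1,3); r=(X[:,2]>195)&(X[:,2]<260)&(X[:,0]>300)&(X[:,0]<520)&(X[:,1]>-60)&(X[:,1]<260)&(d.ravel()>0)
    P=X[r]; print("rail n",len(P)); 
    for y in range(-60,260,20):
        s=P[(P[:,1]>=y)&(P[:,1]<y+20)]
        if len(s): print(y,len(s),np.median(s,0).round(1),s[:,2].max().round(1))
    # dipper: non-counter points around
    s=(X[:,2]>30)&(X[:,2]<235)&(X[:,0]>250)&(X[:,0]<460)&(X[:,1]>-380)&(X[:,1]<-215)
    P=X[s]
    for z in range(30,240,15):
        t=P[(P[:,2]>=z)&(P[:,2]<z+15)]
        if len(t): print("dip",z,len(t),np.median(t,0).round(1),t.min(0).round(),t.max(0).round())
E
```

```text
side board ((497.1807861328125, 152.51181030273438), (119.83767700195312, 43.22231674194336), 89.71891021728516) z 10.719696915007148
rail n 194
0 60 [483.9   7.7 217.3] 234.9
20 12 [481.6  30.3 233.6] 235.1
40 12 [483.1  49.2 234.1] 235.7
60 10 [482.4  69.9 234. ] 235.5
80 12 [482.8  92.3 233.8] 235.8
100 8 [482.5 113.5 233.1] 235.2
120 9 [481.9 133.7 233.5] 235.4
140 9 [482.3 151.2 234.1] 235.8
160 26 [481.4 174.8 233.4] 239.8
180 4 [483.9 192.6 237.4] 239.3
200 27 [483.4 216.2 213. ] 235.6
220 5 [482.3 220.7 210.4] 217.2
dip 30 173 [ 437.2 -291.9   37.3] [ 419. -313.   30.] [ 460. -248.   42.]
top board ((488.36126708984375, 115.82247924804688), (115.167236328125, 243.4423828125), 0.5475558638572693) z 14.564495158625505
rail n 473
0 41 [486.4  12.7 235.9] 239.9
20 45 [487.6  30.6 237.3] 240.4
40 42 [487.6  50.6 236.9] 239.5
60 44 [487.7  69.6 236.4] 240.0
80 38 [487.5  88.8 237.1] 240.7
100 36 [488.3 109.  237.6] 241.8
120 36 [488.2 129.3 238. ] 241.2
140 36 [487.9 150.1 237. ] 241.5
160 49 [488.  174.7 238.2] 244.9
180 46 [488.1 186.  238.3] 244.5
200 51 [486.8 212.4 236.6] 240.7
220 9 [488.7 221.9 235.6] 238.3
dip 30 64 [ 436.5 -279.    40.9] [ 421. -309.   30.] [ 458. -247.   45.]
dip 45 1 [ 433.6 -254.1   45.4] [ 434. -254.   45.] [ 434. -254.   45.]
```

View pics/cs.png

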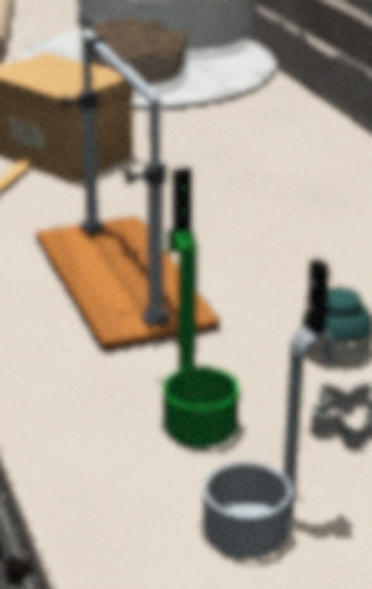

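View pics/ct.png

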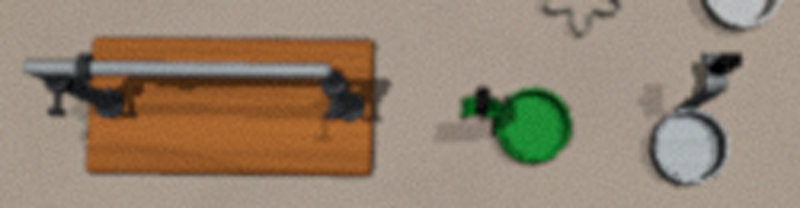

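The crops show the collar on the rail's +y end (top crop at (83,66)), so the stand's axes match the world's. Board and rail agree in both views: centre about (488,116), rail axis z about 231. Now the dipper.

```bash
cat > dip.py <<'E'
from h import *
def closest(a,da,b,db):
    da=da/np.linalg.norm(da);db=db/np.linalg.norm(db)
    A=np.c_[da,-db];t=np.linalg.lstsq(A,b-a,rcond=None)[0]; p,q=a+da*t[0],b+db*t[1]; return (p+q)/2,np.linalg.norm(p-q)
E
python3 - <<'E'
from dip import *
for n in("side","top"):
    z=np.load(n+"0.npz"); p,d=z["p"],z["d"]; c=cloud(n,d); X=c
    print(n,"cup px world", [c[int(v*.64),int(u*.64)].round(0) for u,v in ([(405,460),(441,335),(437,350),(428,420)] if n=="side" else [(523,352),(540,313),(545,313),(532,325),(505,352)])])
    # tab: black pixels near
    u0,v0=(282,215) if n=="side" else (345,202)
    g=p.max(2); m=np.zeros(g.shape,np.uint8); m[v0-22:v0+20,u0-16:u0+16]=(g[v0-22:v0+20,u0-16:u0+16]<60)
    k,l,st,ce=cv2.connectedComponentsWithStats(m)
    for i in range(1,k):
        if st[i,4]>8:
            q=c[l==i]; print("black",st[i],ce[i].round(2),np.median(q,0).round(1),q.min(0).round(),q.max(0).round())
    b=np.median(c[(c[...,2]<10)&(c[...,2]>-10)&(c[...,1]<-200)&(c[...,0]>250)][:,2]); print("counter z",b)
    # all points above the surface in wide box
    P=c.reshape(-1,3); s=(P[:,2]>20)&(P[:,2]<240)&(P[:,0]>300)&(P[:,0]<460)&(P[:,1]>-420)&(P[:,1]<-225)&(d.ravel()>0); P=P[s]
    for zz in range(20,240,20):
        t=P[(P[:,2]>=zz)&(P[:,2]<zz+20)]
        if len(t): print(zz,len(t),np.median(t,0).round(1),t.min(0).round(),t.max(0).round())
E
```

```text
side cup px world [array([ 439., -309.,   20.]), array([ 494., -286.,  195.]), array([ 494., -277.,  167.]), array([ 484., -281.,   57.])]
black [279 205  17  23 136] [283.57 217.28] [ 496.1 -284.5  182.4] [ 179. -857.   42.] [641. -88. 556.]
black [292 226   6   3   9] [295.22 227.56] [ 638.1 -110.6   33.9] [ 626. -115.   30.] [ 643. -107.   35.]
counter z -1.2866708018754593
20 260 [ 438.  -295.8   30.2] [ 418. -313.   20.] [ 460. -249.   40.]
40 42 [ 439.3 -284.    41.1] [ 419. -312.   40.] [ 460. -248.   42.]
top cup px world [array([ 456., -280.,    7.]), array([ 496., -272.,  209.]), array([ 495., -277.,  214.]), array([ 485., -271.,  146.]), array([ 454., -247.,   25.])]
black [341 197  10   7  46] [345.74 199.54] [ 497.3 -274.5  209.1] [ 494. -282.  164.] [ 503. -269.  218.]
black [334 207  10   6  25] [338.32 210.04] [ 485.2 -274.   107.9] [ 485. -283.   62.] [ 489. -270.  146.]
black [340 217   5   5  10] [342.3 219. ] [ 471.1 -301.7   20.6] [ 465. -305.   13.] [ 477. -296.   28.]
counter z 0.12967013032834984
20 47 [ 442.1 -268.2   32.7] [ 421. -309.   20.] [ 460. -247.   40.]
40 38 [ 432.4 -277.4   42.2] [ 423. -309.   40.] [ 458. -249.   45.]
```

```bash
python3 - <<'E'
from dip import *
uv={}
for n in("side","top"):
    z=np.load(n+"0.npz"); p,d=z["p"],z["d"]; c=cloud(n,d)
    box=(c[...,0]>400)&(c[...,0]<540)&(c[...,1]>-325)&(c[...,1]<-230)&(d>0)
    # cup walls: outer hull from points z 20..48, excluding strap
    P=c[box&(c[...,2]>34)&(c[...,2]<48)]; P=P[P[:,0]<484]
    h=cv2.convexHull(P[:,:2].astype(np.float32)); print(n,"cup circle",cv2.minEnclosingCircle(h), "n",len(P),"zmax",P[:,2].max())
    # least-squares circle on hull of rays at z=42 too
    m=(box&(c[...,2]>80)&(c[...,2]<235))
    for a,b in((60,140),(142,160),(167,225)):
        t=c[box&(c[...,2]>a)&(c[...,2]<b)]; print(a,b,len(t),np.median(t,0).round(1),np.percentile(t,5,axis=0).round(),np.percentile(t,95,axis=0).round())
    mm=box&(c[...,2]>200)&(c[...,2]<225)&(p.max(2)<90); v,u=np.nonzero(mm); print("tabtop px",u.mean(),v.mean(),v.min(),v.max(),u.min(),u.max(),c[mm].mean(0))
    # bystanders heights quick
rng=lambda P:(np.median(P,0).round())
E
```

```text
side cup circle ((451.5953369140625, -280.3147888183594), 33.69944381713867) n 207 zmax 47.07489284861532
60 140 157 [ 483.6 -281.9  104.1] [ 482. -287.   65.] [ 509. -273.  137.]
142 160 88 [ 488.4 -283.3  152.7] [ 483. -287.  143.] [ 511. -273.  159.]
167 225 144 [ 494.4 -284.4  192.2] [ 492. -287.  169.] [ 500. -274.  213.]
tabtop px 282.3333333333333 208.13888888888889 205 212 280 285 [ 495.22147966 -283.33400114  207.42483746]
top cup circle ((452.2425231933594, -278.5585632324219), 32.380741119384766) n 100 zmax 46.10359261385747
60 140 32 [ 485.3 -274.2  106.2] [ 485. -284.   63.] [ 489. -270.  133.]
142 160 34 [ 488.8 -276.4  155.4] [ 485. -284.  145.] [ 514. -270.  159.]
167 225 58 [ 498.2 -275.   210.2] [ 495. -284.  178.] [ 504. -270.  216.]
tabtop px 347.40625 198.53125 197 201 344 351 [ 498.55202052 -276.50713902  212.02668682]
```

The cup centre is (452,-279.5) and the tab (499,-279), so the dipper's yaw is about 0 and its +x lies along world +x. First I lift and square the tool.

```bash
python3 -m crank '{"increments": [[1,[0,0,-0.06],[0,0,-5]],[1,[0,0,-0.12],[0,0,-10]],[1,[0,0,-0.17],[0,0,-16.7]],[1,[0,0,-0.2],[0,0,-16.7]],[1,[0,0,-0.2],[0,0,-16.7]],[1,[0,0,-0.2],[0,0,-16.7]]]}' 60; python3 -c "
from h import *
s=ctrl.get_state();print(s['joint_pos'].round(1),s['position'].round(1),s['orientation'].round(3))"
```

```text
time_s: 0.85
position: [158.3, 527.1, 430.0]
orientation: [[-1.0, 0.0, -0.0], [0.0, 1.0, -0.002], [0.0, -0.002, -1.0]]
ft_force: [0.0, 0.6, -0.1]
finger_gap: 85.3
gripper_force: 0.0
[ 73.3  17.3  48.3 121.1  -0.   73.3] [158.3 527.1 430. ] [[-1.     0.    -0.   ]
 [ 0.     1.    -0.002]
 [ 0.    -0.002 -1.   ]]
```

```bash
python3 -m crank '{"increments": [[1,[-0.02,-0.02,0],[0,0,0]],[1,[-0.045,-0.06,0],[0,0,0]],[1,[-0.07,-0.105,0],[0,0,0]],[1,[-0.095,-0.15,0],[0,0,0]],[1,[-0.12,-0.2,0],[0,0,0]],[1,[-0.145,-0.25,0],[0,0,0]],[1,[-0.17,-0.3,0],[0,0,0]],[1,[-0.19,-0.35,0],[0,0,0]],[1,[-0.21,-0.4,0],[0,0,0]],[1,[-0.23,-0.45,0],[0,0,0]]]}'
python3 -m crank '{"increments": [[1,[-0.02,-0.05,0],[0,0,0]],[1,[-0.04,-0.1,0],[0,0,0]],[1,[-0.06,-0.15,0],[0,0,0]],[1,[-0.075,-0.2,0],[0,0,0]],[1,[-0.09,-0.25,0],[0,0,0]],[1,[-0.1,-0.3,0],[0,0,0]],[1,[-0.107,-0.335,0],[0,0,0]],[1,[-0.111,-0.356,0],[0,0,0]],[1,[-0.111,-0.356,0],[0,0,0]],[1,[-0.111,-0.356,0],[0,0,0]]]}'
```

```text
time_s: 2.1
position: [388.0, 74.9, 429.9]
orientation: [[-1.0, 0.0, -0.002], [0.0, 1.0, -0.0], [0.002, -0.0, -1.0]]
ft_force: [0.7, 0.1, -0.2]
finger_gap: 85.5
gripper_force: 0.0
time_s: 3.35
position: [498.8, -278.9, 430.7]
orientation: [[-1.0, 0.0, -0.001], [0.0, 1.0, 0.001], [0.001, 0.001, -1.0]]
ft_force: [0.3, 0.1, 0.4]
finger_gap: 85.4
gripper_force: 0.0
```

```bash
python3 -m crank '{"increments": [[1,[0,0,0.04],[0,0,0]],[1,[0,0,0.09],[0,0,0]],[1,[0,0,0.135],[0,0,0]],[1,[0,0,0.175],[0,0,0]],[1,[0,0,0.205],[0,0,0]],[1,[0,0,0.23],[0,0,0]],[1,[0,0,0.245],[0,0,0]],[1,[0,0,0.253],[0,0,0]],[1,[0,0,0.253],[0,0,0]]]}' 80
python3 -m crank '{"increments": [[0.3,[0,0,0],[0,0,0]],[0.0,[0,0,0],[0,0,0]],[-0.2,[0,0,0],[0,0,0]],[-0.4,[0,0,0],[0,0,0]],[-0.6,[0,0,0],[0,0,0]],[-0.8,[0,0,0],[0,0,0]],[-1,[0,0,0],[0,0,0]],[-1,[0,0,0],[0,0,0]],[-1,[0,0,0],[0,0,0]]]}' 80
python3 - <<'E'
from h import *
a=[cv2.resize(optics.capture(n)[0][...,::-1][s],(400,480)) for n,s in (("side",np.s_[130:322,200:360]),("top",np.s_[110:302,260:420]))]
cv2.imwrite("pics/g1.png",np.hstack(a))
E
```

```text
time_s: 4.47
position: [498.9, -279.1, 178.5]
orientation: [[-1.0, 0.0, 0.0], [0.0, 1.0, -0.0], [-0.0, -0.0, -1.0]]
ft_force: [0.0, 0.0, -0.1]
finger_gap: 85.5
gripper_force: 0.0
time_s: 5.6
position: [499.1, -279.4, 178.5]
orientation: [[-1.0, 0.0, 0.001], [0.0, 1.0, -0.0], [-0.001, -0.0, -1.0]]
ft_force: [1.2, 0.6, 3.4]
finger_gap: 14.9
gripper_force: 77.9
```

View pics/g1.png

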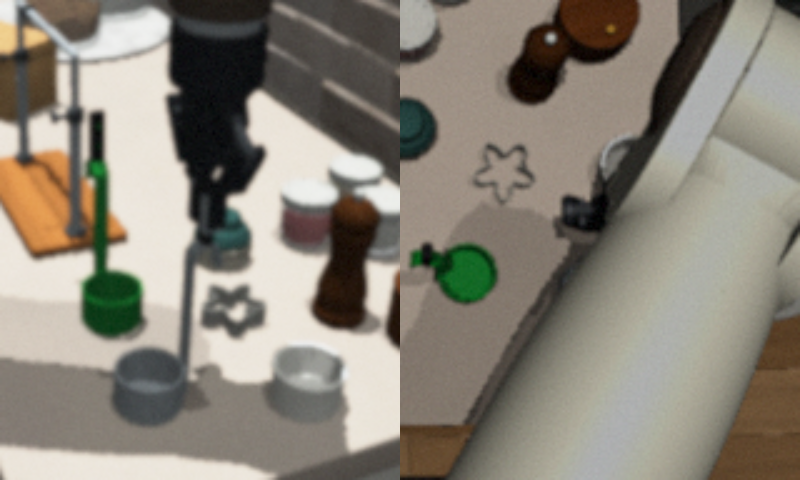

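The tab is gripped (left panel, (205,215)) and the dipper stands upright. Next I lift it gently.

```bash
python3 -m crank '{"increments": [[-1,[0,0,-0.005],[0,0,0]],[-1,[0,0,-0.02],[0,0,0]],[-1,[0,0,-0.05],[0,0,0]],[-1,[0,0,-0.09],[0,0,0]],[-1,[0,0,-0.13],[0,0,0]],[-1,[0,0,-0.17],[0,0,0]],[-1,[0,0,-0.21],[0,0,0]],[-1,[0,0,-0.235],[0,0,0]],[-1,[0,0,-0.248],[0,0,0]],[-1,[0,0,-0.248],[0,0,0]]]}'
python3 -m crank '{"increments": [[-1,[0.004,0.015,0],[0,0,0]],[-1,[0.01,0.05,0],[0,0,0]],[-1,[0.02,0.09,0],[0,0,0]],[-1,[0.03,0.13,0],[0,0,0]],[-1,[0.04,0.17,0],[0,0,0]],[-1,[0.05,0.21,0],[0,0,0]],[-1,[0.05,0.25,0],[0,0,0]],[-1,[0.045,0.29,0],[0,0,0]],[-1,[0.035,0.33,0],[0,0,0]],[-1,[0.025,0.36,0],[0,0,0]]]}'
python3 -m crank '{"increments": [[-1,[-0.003,0.02,0],[0,0,0]],[-1,[-0.006,0.04,0],[0,0,0]],[-1,[-0.009,0.055,0],[0,0,0]],[-1,[-0.013,0.06,0],[0,0,0]],[-1,[-0.013,0.06,0],[0,0,0]],[-1,[-0.013,0.06,0],[0,0,0]]]}'
python3 - <<'E'
from h import *
for n,s in (("side",np.s_[40:280,130:330]),("top",np.s_[110:302,100:260])):
    p,d=optics.capture(n); np.savez(n+"1.npz",p=p,d=d)
    if n=="side": cv2.imwrite("pics/l1.png",cv2.resize(p[s][...,::-1],(500,600)))
E
```

```text
time_s: 6.95
position: [499.1, -279.5, 427.4]
orientation: [[-1.0, 0.0, 0.002], [0.0, 1.0, -0.001], [-0.002, -0.001, -1.0]]
ft_force: [0.4, -0.1, -2.2]
finger_gap: 15.2
gripper_force: 78.2
time_s: 8.2
position: [473.8, 82.1, 425.9]
orientation: [[-1.0, -0.001, -0.0], [-0.001, 1.0, -0.0], [0.0, -0.0, -1.0]]
ft_force: [0.9, 0.7, -2.3]
finger_gap: 14.7
gripper_force: 78.2
time_s: 8.95
position: [487.0, 140.1, 426.4]
orientation: [[-1.0, 0.001, -0.0], [0.001, 1.0, -0.0], [0.0, -0.0, -1.0]]
ft_force: [0.1, 0.2, -3.1]
finger_gap: 14.6
gripper_force: 78.3
```

View pics/l1.png

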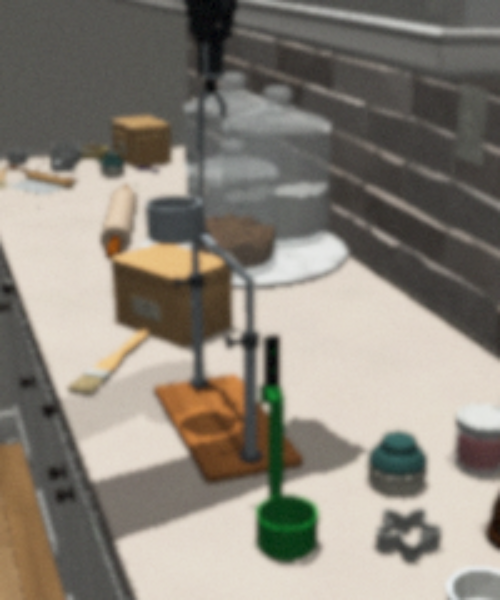

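The dipper is held upright above the rail, with its cup at (175,220) in the crop. Now I measure the strap to find the hook's x and any tilt.

```bash
python3 - <<'E'
from dip import *
for n in("side","top"):
    z=np.load(n+"1.npz"); p,d=z["p"],z["d"]; c=cloud(n,d)
    for a,b in ((252,285),(290,310),(310,330),(330,350),(350,370),(370,385),(390,398),(398,406),(406,412)):
        t=c[(c[...,2]>a)&(c[...,2]<b)&(abs(c[...,1]-140)<45)&(abs(c[...,0]-475)<75)&(d>0)]
        if len(t): print(n,a,b,len(t),np.median(t,0).round(1),np.percentile(t,5,axis=0).round(1),np.percentile(t,95,axis=0).round(1))
    t=c[(c[...,2]>205)&(c[...,2]<245)&(c[...,1]>40)&(c[...,1]<110)&(abs(c[...,0]-487)<20)]
    print(n,"rail",len(t),np.median(t,0).round(1),np.percentile(t,[5,95],axis=0).round(1))
print(ctrl.get_state()["joint_pos"].round(1))
E
```

```text
side 252 285 312 [436.3 117.3 271.9] [410.1 107.  253.8] [470.3 167.9 283.2]
side 290 310 20 [474.  134.4 299.2] [472.3 131.1 290.9] [476.9 141.8 308.1]
side 310 330 17 [473.  135.9 321.5] [472.1 130.3 311.8] [474.2 148.8 328.1]
side 330 350 21 [472.9 137.1 339.4] [471.6 131.  331.3] [474.9 148.3 348.1]
side 350 370 21 [472.1 133.4 359.8] [471.6 131.6 351.1] [475.2 143.3 367.9]
side 370 385 19 [473.3 134.5 378.3] [472.1 127.5 370.5] [499.  142.8 384.6]
side 390 398 18 [497.8 134.3 393.9] [472.3 132.2 390.9] [501.6 142.8 397.3]
side 398 406 19 [478.6 133.8 402.6] [473.3 130.4 399.1] [498.1 143.4 405.6]
side 406 412 13 [484.  135.2 408.3] [477.9 131.9 407. ] [492.3 146.1 410.8]
side rail 36 [482.6  76.6 234.2] [[480.2  44.8 229.9]
 [487.6 105.4 235.4]]
top 252 285 588 [442.8 144.1 254.9] [416.8 109.7 252.4] [469.2 168.4 280.6]
top 290 310 92 [447.2 139.5 291.1] [411.9 110.4 290.2] [474.3 168.1 300.4]
top 310 330 19 [474.  138.8 321.1] [473.6 132.9 311.1] [476.4 146.7 329.3]
top 330 350 13 [474.  134.8 342.3] [473.6 133.1 333.5] [476.9 145.6 348.4]
top 350 370 20 [473.8 138.9 363. ] [473.6 133.4 353.4] [476.5 147.1 369.3]
top 370 385 12 [474.1 134.7 379.9] [473.5 133.2 373.5] [476.5 144.8 383.6]
top 390 398 10 [473.8 137.3 392.8] [473.5 133.3 391.2] [476.4 145.1 397. ]
top 398 406 22 [475.6 139.4 403.4] [474.  133.1 400.6] [477.3 146.4 405.7]
top 406 412 25 [480.2 142.1 408. ] [477.  135.  406.6] [483.5 147.5 410.4]
top rail 143 [487.5  73.1 236.8] [[483.5  44.3 233.7]
 [492.2 106.7 240.4]]
[ 16.1   9.5  38.3 118.8  -0.   16.1]
```

```bash
python3 -m crank '{"increments": [[-1,[0.001,0,0.02],[0,0,0]],[-1,[0.001,0,0.05],[0,0,0]],[-1,[0.001,0,0.08],[0,0,0]],[-1,[0.001,0,0.11],[0,0,0]],[-1,[0.001,0,0.13],[0,0,0]],[-1,[0.001,0,0.145],[0,0,0]],[-1,[0.001,0,0.155],[0,0,0]],[-1,[0.001,0,0.16],[0,0,0]],[-1,[0.001,0,0.16],[0,0,0]],[-1,[0.001,0,0.16],[0,0,0]]]}'
python3 - <<'E'
from h import *
F=[]
for i in range(8):
    if i<1: p,d=optics.capture("side")
    else: optics.capture("top")
    F.append(np.r_[ctrl.get_state()["ft_force"],ctrl.get_state()["moment"]])
print(np.mean(F,0).round(3),np.std(F,0).round(3))
cv2.imwrite("pics/l2.png",cv2.resize(p[110:250,180:300][...,::-1],(514,600)))
E
```

```text
time_s: 10.3
position: [486.3, 140.7, 266.8]
orientation: [[-1.0, 0.0, 0.001], [0.0, 1.0, 0.0], [-0.001, 0.0, -1.0]]
ft_force: [-0.2, 0.8, -2.2]
finger_gap: 14.9
gripper_force: 78.2
[ 0.122 -0.095 -2.709  0.    -0.118  0.02 ] [0.577 0.333 0.226 0.027 0.018 0.036]
```

View pics/l2.png

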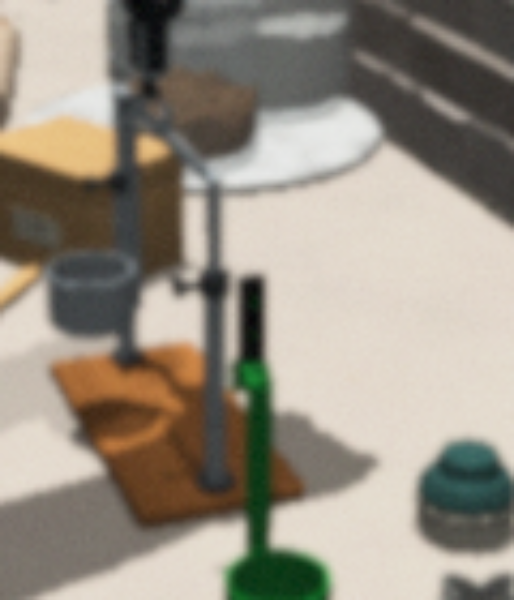

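The hook sits over the rail with the cup on the robot's side, and the dipper weighs 2.7 N. Now I feel downwards for the rail.

```bash
python3 -m crank '{"increments": [[-1,[0,0,0.002],[0,0,0]],[-1,[0,0,0.004],[0,0,0]],[-1,[0,0,0.006],[0,0,0]],[-1,[0,0,0.007],[0,0,0]],[-1,[0,0,0.008],[0,0,0]],[-1,[0,0,0.008],[0,0,0]]]}'
python3 -m crank '{"increments": [[-1,[0,0,0.0005],[0,0,0]],[-1,[0,0,0.001],[0,0,0]],[-1,[0,0,0.001],[0,0,0]]]}'
python3 -m crank '{"increments": [[-1,[0,0,0.0005],[0,0,0]],[-1,[0,0,0.001],[0,0,0]],[-1,[0,0,0.001],[0,0,0]]]}'
python3 -m crank '{"increments": [[-1,[0,0,0.0005],[0,0,0]],[-1,[0,0,0.001],[0,0,0]],[-1,[0,0,0.001],[0,0,0]]]}'
```

```text
time_s: 11.45
position: [486.1, 140.6, 258.2]
orientation: [[-1.0, 0.0, -0.0], [0.0, 1.0, -0.0], [0.0, -0.0, -1.0]]
ft_force: [-0.1, -0.1, -2.8]
finger_gap: 14.9
gripper_force: 78.2
time_s: 11.82
position: [486.1, 140.6, 257.2]
orientation: [[-1.0, 0.0, -0.0], [0.0, 1.0, -0.0], [0.0, -0.0, -1.0]]
ft_force: [0.3, -0.1, -2.6]
finger_gap: 14.8
gripper_force: 78.2
time_s: 12.2
position: [486.1, 140.7, 256.8]
orientation: [[-1.0, 0.0, 0.001], [0.0, 1.0, 0.0], [-0.001, 0.0, -1.0]]
ft_force: [-0.7, -0.1, 3.2]
finger_gap: 14.8
gripper_force: 78.7
time_s: 12.58
position: [486.2, 140.7, 256.7]
orientation: [[-1.0, 0.0, 0.002], [0.0, 1.0, 0.001], [-0.002, 0.001, -1.0]]
ft_force: [-1.8, -1.2, 9.8]
finger_gap: 14.7
gripper_force: 79.7
```

Contact comes at TCP z of about 256.8, which puts the rail axis near 232. I back off a little, tilt about the hook's centre and move towards the collar.

```bash
python3 -m crank '{"increments": [[-1,[0,0,-0.003],[0,0,0]],[-1,[0.0008,0.001,-0.003],[0,-1.5,0]],[-1,[0.0021,0.003,-0.0029],[0,-4,0]],[-1,[0.0037,0.005,-0.0028],[0,-7,0]],[-1,[0.0053,0.007,-0.0025],[0,-10,0]],[-1,[0.0069,0.009,-0.0022],[0,-13,0]],[-1,[0.0084,0.011,-0.0018],[0,-16,0]],[-1,[0.0094,0.013,-0.0015],[0,-18,0]],[-1,[0.0097,0.014,-0.0014],[0,-18.5,0]],[-1,[0.0097,0.014,-0.0014],[0,-18.5,0]]]}'
python3 - <<'E'
from h import *
F=[]
for i in range(6):
    p,d=optics.capture("side" if i else "top"); s=ctrl.get_state()
    F.append(np.r_[s["ft_force"],s["moment"]])
    if i==0: np.savez("top2.npz",p=p,d=d)
np.savez("side2.npz",p=p,d=d)
print(np.mean(F,0).round(3),s["position"].round(1),s["joint_pos"].round(1))
E
```

```text
time_s: 13.82
position: [476.3, 154.7, 256.6]
orientation: [[-0.948, 0.0, 0.317], [0.0, 1.0, -0.0], [-0.317, -0.0, -0.948]]
ft_force: [-0.6, -0.0, -2.3]
finger_gap: 14.5
gripper_force: 78.4
[ 0.277 -0.227 -2.586 -0.019  0.477 -0.003] [476.6 154.6 256.5] [ 21.8 -18.8 -10.9  80.7  -6.8  20.8]
```

```bash
python3 -m crank '{"increments": [[-1,[0.00016,0,0.00048],[0,0,0]],[-1,[0.00032,0,0.00095],[0,0,0]],[-1,[0.00032,0,0.00095],[0,0,0]]]}'
python3 -m crank '{"increments": [[-1,[0.00016,0,0.00048],[0,0,0]],[-1,[0.00016,0,0.00048],[0,0,0]]]}'
python3 -m crank '{"increments": [[-1,[0.00016,0,0.00048],[0,0,0]],[-1,[0.00016,0,0.00048],[0,0,0]]]}'
```

```text
time_s: 14.5
position: [476.4, 154.6, 255.6]
orientation: [[-0.948, 0.0, 0.317], [0.0, 1.0, -0.0], [-0.317, -0.0, -0.948]]
ft_force: [0.6, 0.6, -2.7]
finger_gap: 14.6
gripper_force: 78.4
time_s: 14.75
position: [476.4, 154.6, 255.5]
orientation: [[-0.948, 0.0, 0.318], [0.0, 1.0, -0.0], [-0.318, 0.0, -0.948]]
ft_force: [0.0, -0.4, -0.5]
finger_gap: 15.3
gripper_force: 78.4
time_s: 15.0
position: [476.5, 154.7, 255.3]
orientation: [[-0.948, 0.0, 0.318], [0.0, 1.0, 0.0], [-0.318, 0.0, -0.948]]
ft_force: [-2.7, -1.3, 4.3]
finger_gap: 14.5
gripper_force: 79.0
```

```bash
python3 -m crank '{"increments": [[-1,[-0.00013,0,-0.0004],[0,0,0]],[-1,[-0.00013,0.001,-0.0004],[0,0,0]],[-1,[-0.00013,0.0025,-0.0004],[0,0,0]],[-1,[-0.00013,0.004,-0.0004],[0,0,0]],[-1,[-0.00013,0.0055,-0.0004],[0,0,0]],[-1,[-0.00013,0.007,-0.0004],[0,0,0]],[-1,[-0.00013,0.008,-0.0004],[0,0,0]],[-1,[-0.00013,0.009,-0.0004],[0,0,0]],[-1,[-0.00013,0.009,-0.0004],[0,0,0]]]}'
python3 -m crank '{"increments": [[-1,[0,0.0005,0],[0,0,0]],[-1,[0,0.001,0],[0,0,0]],[-1,[0,0.001,0],[0,0,0]]]}'
python3 -m crank '{"increments": [[-1,[0,0.0005,0],[0,0,0]],[-1,[0,0.001,0],[0,0,0]],[-1,[0,0.001,0],[0,0,0]]]}'
```

```text
time_s: 16.12
position: [476.5, 163.8, 255.2]
orientation: [[-0.948, 0.0, 0.318], [0.0, 1.0, 0.0], [-0.318, 0.0, -0.948]]
ft_force: [1.8, -4.0, 4.8]
finger_gap: 14.6
gripper_force: 79.2
time_s: 16.5
position: [476.5, 164.6, 255.2]
orientation: [[-0.948, 0.0, 0.318], [0.0, 1.0, -0.0], [-0.318, -0.0, -0.948]]
ft_force: [0.9, -4.1, 4.6]
finger_gap: 15.0
gripper_force: 79.2
time_s: 16.88
position: [476.4, 165.6, 255.2]
orientation: [[-0.948, 0.0, 0.318], [0.0, 1.0, -0.0], [-0.318, -0.0, -0.948]]
ft_force: [1.0, -4.9, 4.7]
finger_gap: 15.1
gripper_force: 79.2
```

```bash
python3 -m crank '{"increments": [[-1,[-0.0002,0,-0.0006],[0,0,0]],[-1,[-0.0002,0,-0.0006],[0,0,0]]]}'
python3 -m crank '{"increments": [[-1,[0,0.0005,0],[0,0,0]],[-1,[0,0.0005,0],[0,0,0]]]}'
python3 -m crank '{"increments": [[-1,[0,0.0005,0],[0,0,0]],[-1,[0,0.0005,0],[0,0,0]]]}'
python3 -m crank '{"increments": [[-1,[0,0.0005,0],[0,0,0]],[-1,[0,0.0005,0],[0,0,0]]]}'
```

```text
time_s: 17.12
position: [476.2, 165.9, 255.4]
orientation: [[-0.949, -0.0, 0.317], [0.0, 1.0, 0.0], [-0.317, 0.0, -0.949]]
ft_force: [0.8, -1.1, 2.4]
finger_gap: 14.7
gripper_force: 78.7
time_s: 17.38
position: [476.2, 166.2, 255.4]
orientation: [[-0.949, 0.0, 0.317], [0.0, 1.0, -0.0], [-0.317, -0.0, -0.949]]
ft_force: [1.7, -1.8, 0.7]
finger_gap: 14.9
gripper_force: 78.7
time_s: 17.62
position: [476.2, 166.7, 255.4]
orientation: [[-0.949, 0.0, 0.317], [0.0, 1.0, -0.0], [-0.317, -0.0, -0.949]]
ft_force: [0.8, -2.0, 0.0]
finger_gap: 14.6
gripper_force: 78.6
time_s: 17.88
position: [476.2, 166.9, 255.5]
orientation: [[-0.948, 0.001, 0.317], [0.0, 1.0, -0.001], [-0.317, -0.001, -0.948]]
ft_force: [-1.0, -4.9, -1.2]
finger_gap: 14.9
gripper_force: 78.6
```

```bash
python3 -m crank '{"increments": [[-1,[0,0.0004,0],[0,0,0]],[-1,[0,0.0004,0],[0,0,0]]]}'
python3 -m crank '{"increments": [[-1,[0.0,-0.0007,0.0001],[0,0,0]],[-1,[0.0001,-0.0007,0.0002],[0,0,0]],[-1,[0.0001,-0.0007,0.0002],[0,0,0]]]}'
python3 -c "
from h import *
F=[]
for i in range(6):
    p,d=optics.capture('side'); s=ctrl.get_state(); F.append(np.r_[s['ft_force'],s['moment']])
print(np.mean(F,0).round(3))
cv2.imwrite('pics/l3.png',cv2.resize(p[110:250,180:300][...,::-1],(514,600),interpolation=cv2.INTER_CUBIC))"
```

```text
time_s: 18.12
position: [476.2, 167.0, 255.5]
orientation: [[-0.948, 0.001, 0.317], [0.001, 1.0, -0.001], [-0.317, -0.001, -0.948]]
ft_force: [-1.2, -5.3, 0.2]
finger_gap: 14.4
gripper_force: 78.7
time_s: 18.5
position: [476.3, 166.8, 255.5]
orientation: [[-0.948, 0.0, 0.317], [0.0, 1.0, -0.0], [-0.317, -0.0, -0.948]]
ft_force: [-1.5, -4.0, -0.6]
finger_gap: 15.1
gripper_force: 78.7
[-1.34  -3.048 -0.525 -0.697  0.642 -0.255]
```

View pics/l3.png

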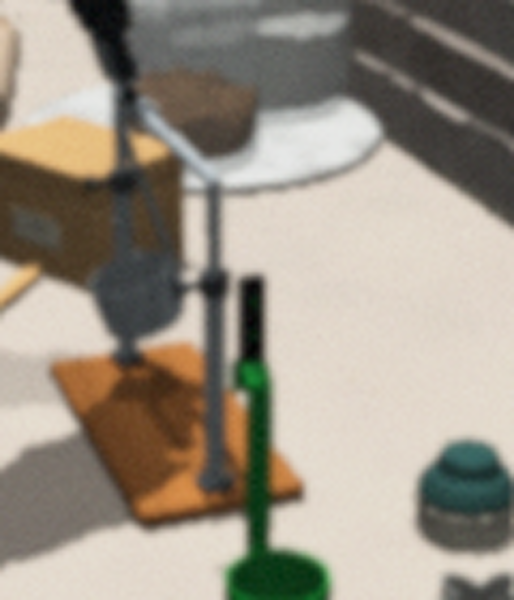

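The hook is on the rail against the collar and the dipper is tilted. I relax the side loads, then drop the grip to 20 N.

```bash
python3 -m crank '{"increments": [[-1,[0.0001,-0.0002,0],[0,0,0]],[-1,[0.0002,-0.0003,0],[0,0,0]],[-1,[0.0002,-0.0003,0],[0,0,0]]]}' 50
python3 -m crank '{"increments": [[-1,[0,0,0],[0,0,0]],[-1,[0,0,0],[0,0,0]],[-1,[0,0,0],[0,0,0]]]}' 20
python3 -c "
from h import *
F=[]
for i in range(6):
    p,d=optics.capture('side'); s=ctrl.get_state(); F.append(np.r_[s['ft_force'],s['moment']])
print(np.mean(F,0).round(3))"
```

```text
time_s: 19.18
position: [476.2, 166.8, 255.5]
orientation: [[-0.948, 0.0, 0.317], [0.0, 1.0, 0.0], [-0.317, 0.0, -0.948]]
ft_force: [-1.4, -0.6, -0.3]
finger_gap: 15.0
gripper_force: 78.6
time_s: 19.55
position: [476.2, 166.7, 255.5]
orientation: [[-0.948, 0.0, 0.317], [0.0, 1.0, 0.0], [-0.317, 0.0, -0.948]]
ft_force: [0.2, -0.9, -1.0]
finger_gap: 14.6
gripper_force: 78.5
[-0.049  0.775 -1.171  0.131  0.31   0.052]
```

```bash
python3 -m crank '{"increments": [[-1,[0.0001,0,0.0002],[0,0,0]],[-0.75,[0.0001,0,0.0002],[0,0,0]],[-0.7,[0.0001,0,0.0002],[0,0,0]],[-0.68,[0.0001,0,0.0002],[0,0,0]],[-0.68,[0.0001,0,0.0002],[0,0,0]]]}' 20
python3 -c "
from h import *
F=[]
for i in range(6):
    p,d=optics.capture('side'); s=ctrl.get_state(); F.append(np.r_[s['ft_force'],s['moment']])
print(np.mean(F,0).round(3))"
```

```text
time_s: 20.48
position: [476.2, 166.6, 255.4]
orientation: [[-0.948, 0.0, 0.318], [0.0, 1.0, 0.0], [-0.318, 0.0, -0.948]]
ft_force: [0.1, 2.3, 1.2]
finger_gap: 14.5
gripper_force: 78.8
[-0.492  1.904  1.537  0.386  0.156  0.121]
```

```bash
python3 -m crank '{"increments": [[-0.68,[0,0.0002,-0.0002],[0,0,0]],[-0.66,[0,0.0002,-0.0002],[0,0,0]],[-0.65,[0,0.0002,-0.0002],[0,0,0]],[-0.65,[0,0.0002,-0.0002],[0,0,0]]]}' 20
python3 -m crank '{"increments": [[-0.64,[0,0,0],[0,0,0]],[-0.63,[0,0,0],[0,0,0]],[-0.63,[0,0,0],[0,0,0]]]}' 20
python3 -m crank '{"increments": [[-0.62,[0,0,0],[0,0,0]],[-0.61,[0,0,0],[0,0,0]],[-0.61,[0,0,0],[0,0,0]]]}' 20
```

```text
time_s: 21.28
position: [476.1, 166.6, 255.4]
orientation: [[-0.948, 0.0, 0.317], [0.0, 1.0, -0.0], [-0.317, -0.0, -0.948]]
ft_force: [2.4, 0.9, 0.8]
finger_gap: 14.8
gripper_force: 53.7
time_s: 21.65
position: [476.0, 166.7, 255.3]
orientation: [[-0.948, 0.0, 0.317], [0.0, 1.0, -0.0], [-0.317, -0.0, -0.948]]
ft_force: [1.8, -0.3, -0.8]
finger_gap: 16.0
gripper_force: 12.3
time_s: 22.02
position: [476.0, 166.7, 255.4]
orientation: [[-0.948, 0.0, 0.317], [0.0, 1.0, -0.0], [-0.317, -0.0, -0.948]]
ft_force: [-0.4, -0.3, -0.1]
finger_gap: 16.7
gripper_force: 0.0
```

```bash
python3 -m crank '{"increments": [[-0.58,[0,0,0],[0,0,0]],[-0.5,[0,0,0],[0,0,0]],[-0.4,[0,0,0],[0,0,0]],[-0.2,[0,0,0],[0,0,0]],[-0.2,[0,0,0],[0,0,0]],[-0.2,[0,0,0],[0,0,0]]]}' 20
python3 -m crank '{"increments": [[-0.2,[0,0,-0.005],[0,0,0]],[-0.2,[0,0,-0.015],[0,0,0]],[-0.2,[0,0,-0.03],[0,0,0]],[-0.2,[0,0,-0.05],[0,0,0]],[-0.2,[0,0,-0.075],[0,0,0]],[-0.2,[0,0,-0.1],[0,0,0]],[-0.2,[0,0,-0.115],[0,0,0]],[-0.2,[0,0,-0.12],[0,0,0]],[-0.2,[0,0,-0.12],[0,0,0]]]}'
python3 - <<'E'
from h import *
for k in range(2):
    for n in("side","top"):
        p,d=optics.capture(n); c=cloud(n,d)
        if k==0:
            if n=="side": cv2.imwrite('pics/l4.png',cv2.resize(p[90:250,170:310][...,::-1],(525,600),interpolation=cv2.INTER_CUBIC))
            for a,b in ((60,110),(110,150),(150,190),(250,275),(275,300)):
                t=c[(c[...,2]>a)&(c[...,2]<b)&(abs(c[...,1]-160)<38)&(abs(c[...,0]-475)<75)&(d>0)]
                if len(t): print(n,a,b,len(t),np.median(t,0).round(1),np.percentile(t,[5,95],axis=0).round(1).tolist())
            for a,b in ((242,250),):
                t=c[(c[...,2]>238)&(c[...,2]<244)&(c[...,1]>130)&(c[...,1]<200)&(abs(c[...,0]-488)<20)]; print("collar/hook y",np.sort(t[:,1]).round(0)[::4])
E
```

```text
time_s: 22.78
position: [476.1, 166.7, 255.4]
orientation: [[-0.948, 0.0, 0.317], [0.0, 1.0, -0.0], [-0.317, 0.0, -0.948]]
ft_force: [0.1, 0.1, -0.3]
finger_gap: 34.1
gripper_force: 0.0
time_s: 23.9
position: [438.0, 166.8, 369.0]
orientation: [[-0.948, 0.0, 0.317], [0.0, 1.0, -0.0], [-0.317, -0.0, -0.948]]
ft_force: [0.2, -0.1, -1.1]
finger_gap: 34.3
gripper_force: 0.0
side 60 110 325 [478.1 146.   91.3] [[452.7, 135.1, 69.9], [504.8, 196.2, 107.4]]
side 110 150 53 [500.4 162.1 116.1] [[489.3, 142.4, 110.9], [508.8, 192.1, 144.7]]
side 150 190 27 [488.4 161.1 170.9] [[482.6, 158.0, 153.4], [495.7, 171.7, 187.2]]
side 250 275 31 [471.2 160.  262.2] [[466.1, 156.7, 250.7], [476.7, 167.4, 272.9]]
side 275 300 23 [465.3 159.6 282.3] [[460.7, 156.6, 276.5], [471.7, 172.0, 288.3]]
collar/hook y [159. 161. 167.]
top 60 110 437 [481.3 170.4  78.3] [[455.2, 137.4, 68.6], [504.7, 195.8, 105.9]]
top 110 150 41 [496.9 159.9 115.9] [[474.7, 136.0, 110.4], [514.7, 197.3, 131.9]]
top 150 190 5 [489.2 160.4 188.9] [[487.3, 159.9, 180.6], [490.5, 166.8, 189.7]]
top 250 275 25 [478.1 161.8 263.4] [[471.0, 159.9, 254.0], [482.3, 172.8, 273.6]]
top 275 300 44 [467.3 165.4 288.5] [[462.0, 160.4, 277.0], [474.6, 172.5, 291.7]]
collar/hook y [132. 134. 138. 154. 157. 160. 161. 163. 164. 167. 170. 172. 174. 176.
 178. 179. 181. 183. 183. 186. 189. 196.]
```

View pics/l4.png

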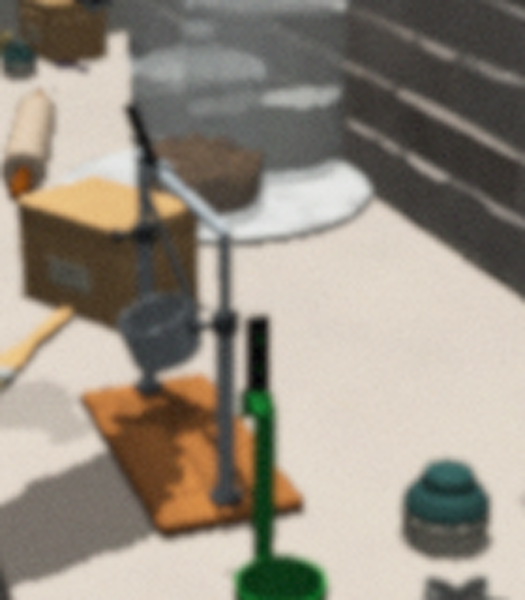

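The dipper hangs free and still by its hook. Its tilt is about 0.3 rad, and its hook's middle is at y of about 166.5, which is roughly 51 mm in the stand's frame and up against the collar. The gripper is well clear.

```bash
python3 -c "
from rig import close_job
print(close_job())"
```

```text
the job is handed in; nothing more can be done
None
```

I hung the dipper on the rail against the stop collar, at its natural tilt of about 0.3 rad, let it go at rest, and handed the job in; the hand-in returned no verdict.

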